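# Take the push-and-turn safety cap off the solvent tin

## Robot

A 6-joint arm with a two-finger parallel gripper is mounted at the origin on the work surface. World frame = base frame: x ahead of the robot, y to its left, z up, the work surface at z = 0. Lengths are in m, angles in degrees, forces in N, time in s.
With the tool pointing down it reaches from about 0.3 to 0.875 m from the base axis. Payload 6.4 kg.
Tool frame: the origin (TCP) lies between the finger pads; the fingertips stand 17 mm ahead of it and the grasp point (between the pads) lies 2 mm behind it; z points along the fingers, y is the line along which they close (so a half turn about z gives the same grasp; the last joint's range is limited). The gripper opens to 88 mm and grips with 3 to 60 N. Pads are 18 mm wide; open, the fingers measure 123 mm over their backs; the gripper's body (75 mm by 187 mm) begins 45 mm behind the grasp point.
Start: joints at [-81.434, 10.359, 92.074, -0, 77.567, -11.82], TCP at [0.2, -0.539, 0.231] pointing down, gripper open.
Joint ranges: [-171.53, 171.53], [-51.25, 118.39], [17.06, 147.69], [-65.23, 245.23], [0, 150.52], [-178.68, 178.68]. Speed limits (degrees/s): [147.25, 147.25, 172.46, 180, 180, 180].

## Interface

Orientations are given as [roll, pitch, yaw] about the fixed x, y, z axes, in that order (R = Rz(yaw) Ry(pitch) Rx(roll)).
In Python, from station import manip gives the robot as it stands. The module is installed in compiled form; this text tells all that it offers.
- The arm moves only by the tool jog_arm, never from a script. Its argument "rows" is a list of rows, each an object of numbers: "x", "y", "z": the shift along the tool's x, y, z normalised to -1 to 1, where 1 is 120 mm; "yaw": the turn about the tool's z normalised to -1 to 1, where 1 is pi/2 rad; "hand": the closure, from 0 (fully open) to 1 (shut). In form: [{"x": .., "y": .., "z": .., "yaw": .., "hand": ..}, ...]. A call has 1 to 10 rows; each row shifts and turns the commanded pose from where the row before left it, along the tool's axes as they then stand; what a row does not reach is not made up. A row lasts 1/8 s, in which the tool goes at most 62.5 mm and 10.7 degrees, less where a joint would pass 70% of its speed; a pose out of reach is approached as far as the arm can. A call with a number of a shift or a turn outside -1 to 1 is refused whole. A call with a gripper value outside its range is refused whole. The fingers move at their own pace and stop on an object; "newtons" is the grip in N (left out, the last holds). Time passes only in rows, so rows that do not move let the fingers close. It gives the time, the measured TCP pose, the force, the opening and the grip force at its end, in the units of the state.
- manip.get_obs(): the state, without advancing time (a new reading comes with each control period).
- manip.get_image(name): name is "scene" or "top"; returns a dict with "frame" (384x512x3 uint8, blue, green, red), "fx", "fy", "cx", "cy" (pixels), "world_from_camera" (4x4, takes a point from camera to world coordinates). Camera axes: x right, y up, looking along -z (the intrinsics and any distortion apply to the point x, -y, -z); pixel columns grow to the right and rows downward; lengths in m; the calibration is good to about 2 mm. A picture is of the moment at which its call begins. There is no depth.
- manip.finish_job(): hands the job in; it is judged then, once.
Trained networks look in the newest picture that a camera, given by its name, has taken for a name from the list of things; names that differ only in an ending like _2 or _b are one class to them, and where a whole thing is asked for, a point or a joint stands for the part that bears it (a point fixed in the world has none). Each returns a list of dicts, best first, with "confidence" (0 to 1); they miss things now and then, are a little off and sometimes report something else, mostly with a low value. They report only what shows in the picture. A call takes as long as a camera call. They do not tell look-alikes from the thing itself.
- manip.look_for(camera, query): "box" ([left, top, width, height] in pixels, round what is visible of it).
The state is a dict: "t": time; "q": joint angles; "qvel": joint speeds; "joint_efforts": joint torques, N m; "ee_pos": TCP position; "ee_rot": TCP orientation; "contact_force": force on the tool from outside, world axes, zero at the start; "moment": the same for the moment, N m; "width": finger opening in m; "grip_force": force on a finger pad.
Only numpy, scipy, OpenCV 4.12 (cv2) and the standard library are available. Lean on these libraries where they do the work, as an engineer would, in place of code of your own. Each camera call takes 0.05 s, during which the arm holds its last target. There are 200 camera calls.

## Task

Open the solvent tin: slowly press its safety cap down against the spring and, keeping it pressed, turn it anticlockwise until you feel its stop, ease back a touch so that its lugs are free, lift it off and stand it in the wooden tray, wing upwards. Press only as hard as the spring and catch need, do not force or wrench the cap, do not let it drop or spring away, and leave the other things on the bench where they are.

Things in the scene. Friction and masses are not known exactly. Their poses are not given: they have to be found in the camera images.
- cap_centre (a point): Centre (half-way up) of the black plastic safety cap on the tin's neck, 52 mm tall over all: a ribbed round lower part 54 mm across and 26 mm high, and on its flat top an upright wing to grip, 46 mm long, 14 mm thick, 26 mm high. z is up the cap, x along the wing. The centre lies on the cap's axis, 26 mm above the lower rim, at the level of the flat top. About 60 g.
- cap_wing (a point): Middle of the cap's wing, where it is best gripped: on the cap's axis, 13 mm above the cap's centre and flat top; same axes. The cap turns anticlockwise seen from above, and only while pressed down. Its lugs come free after 30 to 72 degrees and meet a fixed stop about 10 degrees later (hidden, differs each time): turn till it meets the stop, ease back 5 degrees, and it lifts straight up (30 mm clears the neck).
- cap: The same cap; origin at the centre of its lower rim. A spring pushes it up: 6 N at rest, 0.4 N more per mm. A hidden catch stops it turning until it is 2.5 to 9.5 mm down (differs each time); 2 mm lower is a hard stop, met at 8 to 11 N. 13 to 16 N always frees the catch. Press slowly (under 10 mm/s): over 28 N on spring and catch breaks them, over 50 N on the tin in all (1 Nm at the turning stop is 50 N) the lugs.
- tin: Rectangular bare-metal solvent tin, 104 x 62 mm, 120 mm high, held upright in a plywood holder (124 x 82 mm, 30 mm high) screwed to the bench: it does not move. Origin: centre of the underside; x along its long side, z up. A wire handle 12 mm high stands on its top 40 mm from the middle towards -x.
- neck: The foot of the tin's neck, with the spring and catch inside it. Origin: centre of the foot of the tin's neck, on the tin's flat top, 20 mm from the tin's middle towards its +x and 120 mm above the bench. The neck's axis, upright, is the axis about which the cap turns. The cap's lower rim rests 14 mm above this point.
- tray_in (a point): Centre of the inner floor of the empty open plywood tray, 150 x 120 mm outside, 138 x 108 mm inside, 25 mm high, walls and floor 6 mm; x along its long side. It stands loose on the bench, about 0.5 kg.
- varnish: Bystander: closed round metal varnish can, 84 mm across, 98 mm high; origin at the centre of its underside.
- tape_roll: Bystander: roll of brown tape lying flat, 90 mm across, 36 mm high; origin at the centre of its underside.
- glue: Bystander: plastic glue bottle with a plain cap, 60 mm across, 150 mm high; origin at the centre of its underside.
- tape_measure: Bystander: tape measure, 65 x 36 x 55 mm; origin at the centre of its underside.
Things that resemble listed ones, but are neither listed nor needed, are in the scene too. Of the things shaped like the part that bears tray_in, the wooden one is meant. There is more than one size of the cap; the one meant has the size given above.

How it is judged (in metres and radians):
On the way, in this order (a step that is already met when the one before it is completed fails the run):
1. the cap is pressed down on the neck (z of cap_centre in the frame of tin below 0.1578 m and horizontal distance between cap_centre and tin below 0.024 m), for 0.1 s.
2. the cap is off the neck and lifted clear (z of cap_centre in the frame of tin above 0.187 m), for 0.05 s.
At the end, for the whole second after the job is handed in: The cap stands at rest in the tray, wing up within 7 degrees of upright, its rim on the tray's floor (its centre within 4 mm of 26 mm above the floor), and the tray lies flat (x of cap_centre in the frame of tray_in between -0.07 and 0.07 m and y of cap_centre in the frame of tray_in between -0.055 and 0.055 m and z of cap_centre in the frame of tray_in between 0.022 and 0.03 m and angle between cap_centre's own z axis and vertical below 0.12 rad and linear speed of cap below 0.02 m/s and angle between tray_in's own z axis and vertical below 0.08 rad); the robot touches nothing.
It fails at once if the cap is pressed or forced on the spring and catch in the neck with more than 28 N (contact force between cap and neck above 28 N).
It fails at once if the cap is wrenched: it bears on the tin, neck and lugs with more than 50 N in all (contact force between cap and tin above 50 N).
It fails at once if the cap is dropped or springs away (moves faster than 0.5 m/s while not held) (contact force between cap and the fingers below 0.05 N and linear speed of cap above 0.5 m/s).
It fails at once if a bystander is moved by more than 20 mm (distance of any of varnish, tape_roll, glue, tape_measure from where it was at the start of the episode above 0.02 m).
It also fails if it takes over 72 s, if anything falls off the work surface, if the arm or the gripper's body presses on something with over 40 N, if the wrist force passes 120 N, or if a joint passes its speed limit or range.

## Working session

There is one attempt and no reset: what is moved stays moved. The work goes in short steps, Python scripts to look and compute and a tool call to move; the robot and the scene stay as the last step left them, time stands still between calls to the robot, and variables do not carry over. Pictures are saved under pics/ and viewed, at most 10 in all, crops included, and the job is handed in when it is done.

Besides the shell and the picture viewer there is one more tool, called after "Request:" as name(argument=value, ...), one argument or row to a line, values as JSON. jog_arm: Moves the arm, as the interface text tells. Its arguments: {"type":"object","properties":{"rows":{"type":"array","items":{"type":"object","properties":{"x":{"type":"number"},"y":{"type":"number"},"z":{"type":"number"},"yaw":{"type":"number"},"hand":{"type":"number"}}}},"newtons":{"type":"number"}},"required":["rows"]}

```bash
mkdir -p pics; cat > h.py <<'E'
import numpy as np, cv2
from station import manip
def ray(im,u,v):
    p=np.array([(u-im['cx'])/im['fx'],-(v-im['cy'])/im['fy'],-1.]);T=np.array(im['world_from_camera'])
    return T[:3,3],T[:3,:3]@p
def at(im,u,v,z):
    o,d=ray(im,u,v);return (o+d*(z-o[2])/d[2]).round(4)
def proj(im,P):
    T=np.linalg.inv(np.array(im['world_from_camera']));p=T[:3,:3]@np.array(P)+T[:3,3]
    return im['cx']+im['fx']*p[0]/-p[2], im['cy']-im['fy']*p[1]/-p[2]
E
python3 - <<'E'
from h import *
o=manip.get_obs();print(o['t'],o['ee_pos'],o['ee_rot'],o['width'])
ims={}
for c in('scene','top'):
    im=manip.get_image(c);ims[c]=im
    print(c,[round(float(im[k]),1) for k in('fx','fy','cx','cy')],np.round(im['world_from_camera'],3).tolist(), [k for k in im])
    cv2.imwrite(f'pics/{c}0.png',cv2.resize(im['frame'],(800,600),interpolation=cv2.INTER_CUBIC))
    for q in('cap','cap_wing','tin','tray_in','varnish','glue','tape_roll','tape_measure'):
        print(q,[(np.round(r['box']).astype(int).tolist(),round(r['confidence'],2)) for r in manip.look_for(c,q)])
E
```

```text
0.0 [ 0.2002482  -0.5384267   0.22971222] [-1.79901986e+02 -2.10466859e-02  2.03864142e+01] 0.08834841560695021
scene [465.8, 465.8, 250.9, 191.4] [[-0.494, -0.452, 0.743, 1.244], [0.869, -0.279, 0.409, 0.418], [0.022, 0.847, 0.53, 0.643], [0.0, 0.0, 0.0, 1.0]] ['frame', 'fx', 'fy', 'cx', 'cy', 'world_from_camera']
cap [([133, 139, 25, 27], 0.78), ([164, 191, 36, 49], 0.71)]
cap_wing [([131, 138, 24, 25], 0.9), ([166, 195, 36, 42], 0.79)]
tin [([126, 149, 54, 74], 0.73)]
tray_in [([187, 157, 70, 38], 0.94), ([131, 138, 24, 28], 0.7), ([308, 250, 67, 70], 0.64), ([320, 185, 56, 50], 0.59), ([126, 148, 55, 74], 0.22)]
varnish [([109, 218, 46, 63], 0.69)]
glue [([249, 253, 36, 83], 0.69)]
tape_roll [([164, 257, 46, 45], 0.93)]
tape_measure [([244, 200, 21, 38], 0.87)]
top [374.2, 374.2, 251.5, 189.2] [[0.027, 0.995, -0.096, 0.439], [-0.999, 0.029, 0.019, 0.014], [0.022, 0.095, 0.995, 1.029], [0.0, 0.0, 0.0, 1.0]] ['frame', 'fx', 'fy', 'cx', 'cy', 'world_from_camera']
cap [([285, 169, 30, 29], 0.86), ([344, 175, 24, 22], 0.82)]
cap_wing [([281, 168, 34, 28], 0.91), ([345, 178, 22, 20], 0.63)]
tin [([325, 177, 39, 46], 0.64)]
tray_in [([125, 143, 65, 71], 0.84), ([154, 242, 64, 66], 0.71), ([282, 247, 59, 44], 0.59)]
varnish [([288, 105, 38, 40], 0.79)]
glue [([180, 102, 27, 31], 0.8)]
tape_roll [([242, 108, 34, 37], 0.68)]
tape_measure [([239, 199, 20, 29], 0.74)]
```

View pics/scene0.png

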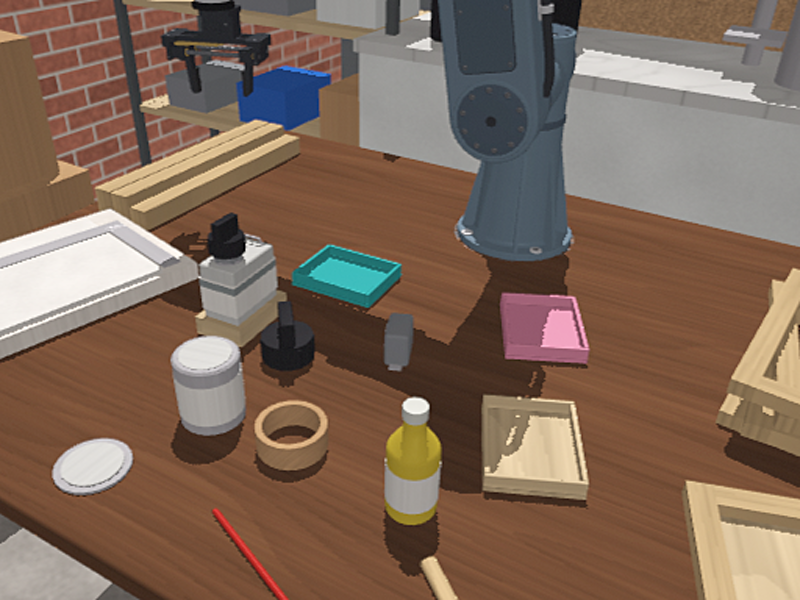

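View pics/top0.png

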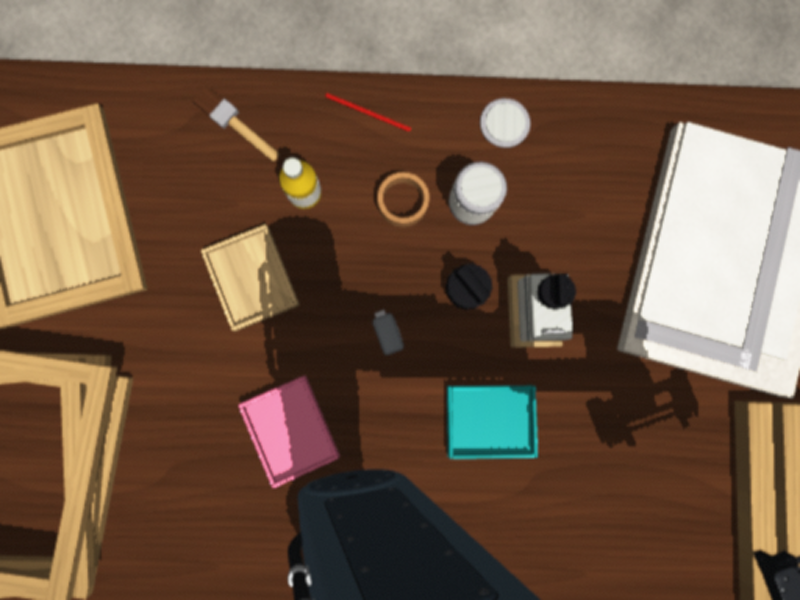

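The scene shows the tin at (238,280) with the cap on its neck (228,238), a larger decoy cap on the bench (288,342), and the wooden tray (535,447). In the top view the tin's cap is at (556,290), the tin at (541,307) and the wooden tray at (250,278). Next I'll zoom in to get the wing direction.

```bash
python3 - <<'E'
from h import *
S=manip.get_image('scene');T=manip.get_image('top')
def crop(im,x,y,w,h,k): return cv2.resize(im['frame'][y:y+h,x:x+w],None,fx=k,fy=k,interpolation=cv2.INTER_CUBIC)
a=crop(S,115,125,66,100,6);b=crop(T,318,165,60,66,9)[:600]
c=np.hstack([a[:594,:396],cv2.resize(b,(400,440))[:594] if 0 else np.vstack([cv2.resize(b,(400,440)),np.zeros((154,400,3),np.uint8)])])
c=np.clip(c.astype(float)*1.6+15,0,255).astype(np.uint8)
cv2.imwrite('pics/crop0.png',c)
print('cap top', at(T,356,186.5,.16), 'scene',at(S,145.5,156,.16))
# two-ray check of tray corners (800-scale px) rim z=.025
k=512/800
for u,v in[(203,248),(266,226),(298,303),(234,329)]: print('tray T',at(T,u*k,v*k,.025))
for u,v in[(483,397),(577,402),(587,490),(483,488)]: print('tray S',at(S,u*k,v*k,.025))
for n,u,v,z in[('glue',293,167,.15),('varn',480,185,.098),('tm',388,332,.05)]: print(n,at(T,u*k,v*k,z))
E
```

```text
cap top [ 0.5361 -0.2483  0.16  ] scene [ 0.5611 -0.2252  0.16  ]
tray T [0.6084 0.3248 0.025 ]
tray T [0.6504 0.2184 0.025 ]
tray T [0.5179 0.1573 0.025 ]
tray T [0.4703 0.2642 0.025 ]
tray S [0.527  0.1648 0.025 ]
tray S [0.4721 0.2755 0.025 ]
tray S [0.6173 0.3327 0.025 ]
tray S [0.6754 0.2295 0.025 ]
glue [0.7175 0.1561 0.15  ]
varn [ 0.7144 -0.1414  0.098 ]
tm [0.4717 0.0016 0.05  ]
```

View pics/crop0.png

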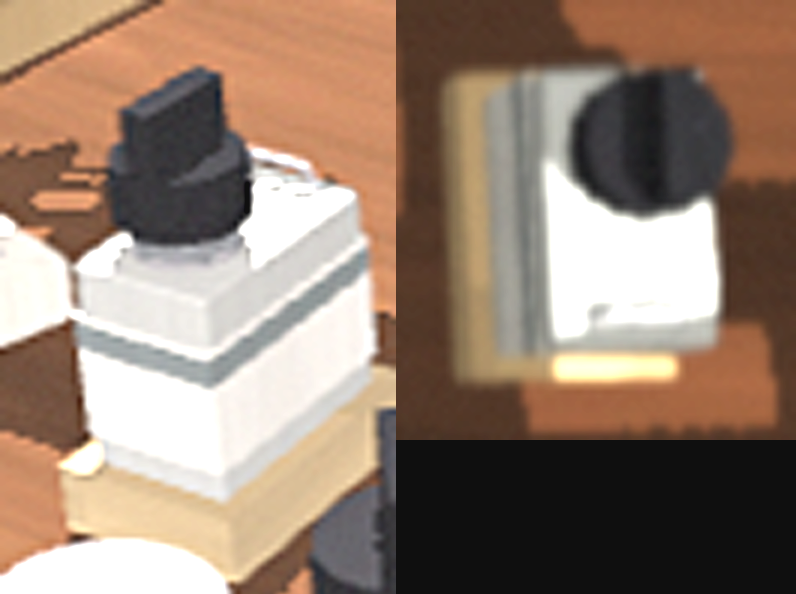

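The left half shows the cap from the scene camera. Its flat top is centred near crop (180,165), and the top of the wing runs from (134,109) to (208,71). In the right half, from above, the cap is at (652,140) with the wing close to image-vertical. I'll triangulate it now.

```bash
python3 - <<'E'
from h import *
S=manip.get_image('scene');T=manip.get_image('top')
s=lambda x,y:(115+x/6,125+y/6); t=lambda x,y:(318+(x-396)*.15,165+y*.15)
a=at(S,*s(134,109),.186);b=at(S,*s(208,71),.186);print('wing S',a,b,(a+b)/2,np.degrees(np.arctan2(*(b-a)[1::-1])))
a=at(T,*t(655,72),.186);b=at(T,*t(654,210),.186);print('wing T',a,b,(a+b)/2)
print('flat S',at(S,*s(180,163),.16),'flat T',at(T,*t(652,140),.16))
A=[];B=[]
for im,p in((S,s(171,90)),(T,t(655,140))):
    o,d=ray(im,*p);d/=np.linalg.norm(d);M=np.eye(3)-np.outer(d,d);A.append(M);B.append(M@o)
print('tri wingtop',np.linalg.lstsq(np.vstack(A),np.hstack(B),rcond=None)[0])
# tin top: corners in scene at z=.12 ; holder
for p in[(80,268),(210,305),(360,190)]: print('tin S .12',at(S,*s(*p),.12))
for p in[(718,345),(550,345)]: print('tin T .12',at(T,*t(*p),.12))
# dark segmentation in top view around cap
g=T['frame'][165:231,318:378].max(2);m=(g<60).astype(np.uint8);n,l,st,c=cv2.connectedComponentsWithStats(m)
print([(st[i].tolist(),c[i].round(1).tolist()) for i in range(1,n) if st[i][4]>60])
E
```

```text
wing S [ 0.5608 -0.2451  0.186 ] [ 0.5217 -0.2434  0.186 ] [ 0.54125 -0.24425  0.186  ] 177.51044707800082
wing T [ 0.5578 -0.2424  0.186 ] [ 0.5104 -0.2421  0.186 ] [ 0.5341  -0.24225  0.186  ]
flat S [ 0.5475 -0.2381  0.16  ] flat T [ 0.5373 -0.2492  0.16  ]
tri wingtop [ 0.53630009 -0.2457187   0.18275328]
tin S .12 [ 0.5759 -0.2675  0.12  ]
tin S .12 [ 0.5718 -0.2082  0.12  ]
tin S .12 [ 0.4702 -0.217   0.12  ]
tin T .12 [ 0.4671 -0.2857  0.12  ]
tin T .12 [ 0.4653 -0.2239  0.12  ]
[([0, 0, 60, 66, 1574], [26.1, 30.2])]
```

Request:
jog_arm(
  rows=[
    {"yaw": 0.117},
    {"yaw": 0.117},
    {"x": 0.35,"y": -0.3},
    {"x": 0.35,"y": -0.3},
    {"x": 0.35,"y": -0.3},
    {"x": 0.35,"y": -0.3},
    {"x": 0.35,"y": -0.3},
    {"x": 0.35,"y": -0.3},
    {"x": 0.35,"y": -0.3},
    {"x": 0.35,"y": -0.3},
  ],
  newtons=30,
)

```text
schema error: expected keys x, y, z, yaw, hand
```

Request:
jog_arm(
  rows=[
    {"x": 0,"y": 0,"z": 0,"yaw": 0.117,"hand": 0},
    {"x": 0,"y": 0,"z": 0,"yaw": 0.117,"hand": 0},
    {"x": 0.35,"y": -0.3,"z": 0,"yaw": 0,"hand": 0},
    {"x": 0.35,"y": -0.3,"z": 0,"yaw": 0,"hand": 0},
    {"x": 0.35,"y": -0.3,"z": 0,"yaw": 0,"hand": 0},
    {"x": 0.35,"y": -0.3,"z": 0,"yaw": 0,"hand": 0},
    {"x": 0.35,"y": -0.3,"z": 0,"yaw": 0,"hand": 0},
    {"x": 0.35,"y": -0.3,"z": 0,"yaw": 0,"hand": 0},
    {"x": 0.35,"y": -0.3,"z": 0,"yaw": 0,"hand": 0},
  ],
  newtons=30,
)

```text
t: 2.22
ee_pos: [0.4985, -0.2892, 0.2308]
ee_rot: [180.0, -0.0, -0.7]
contact_force: [0.4, -1.3, -1.2]
width: 0.0881
grip_force: 0.0
```

Request:
jog_arm(
  rows=[
    {"x": 0.175,"y": -0.18,"z": 0,"yaw": 0,"hand": 0},
    {"x": 0.17,"y": -0.18,"z": 0,"yaw": 0,"hand": 0},
    {"x": 0,"y": 0,"z": 0.1,"yaw": 0,"hand": 0},
    {"x": 0,"y": 0,"z": 0,"yaw": 0,"hand": 0},
  ],
)

```text
t: 2.72
ee_pos: [0.538, -0.2476, 0.217]
ee_rot: [-179.9, 0.2, -0.7]
contact_force: [-0.0, -0.3, 0.4]
width: 0.088
grip_force: 0.0
```

```bash
python3 - <<'E'
from h import *
S=manip.get_image('scene');p=manip.get_obs()['ee_pos'];print(p)
c=cv2.resize(S['frame'][75:225,95:245],(600,600),interpolation=cv2.INTER_CUBIC);c=np.clip(c.astype(float)*1.7+15,0,255).astype(np.uint8)
def mk(P,col):
    u,v=proj(S,P);q=(int((u-95)*4),int((v-75)*4));print(q);cv2.circle(c,q,3,col,-1)
mk(p,(0,0,255));mk([p[0],p[1],.186],(0,255,0));mk([p[0],p[1],.16],(255,255,0))
for s in(-1,1): mk([p[0],p[1]+s*.0485,p[2]-.017],(0,128,255))
cv2.imwrite('pics/s1.png',c)
E
```

```text
[ 0.53812929 -0.24810946  0.21758913]
(186, 203)
(192, 256)
(197, 297)
(123, 212)
(259, 252)
```

View pics/s1.png

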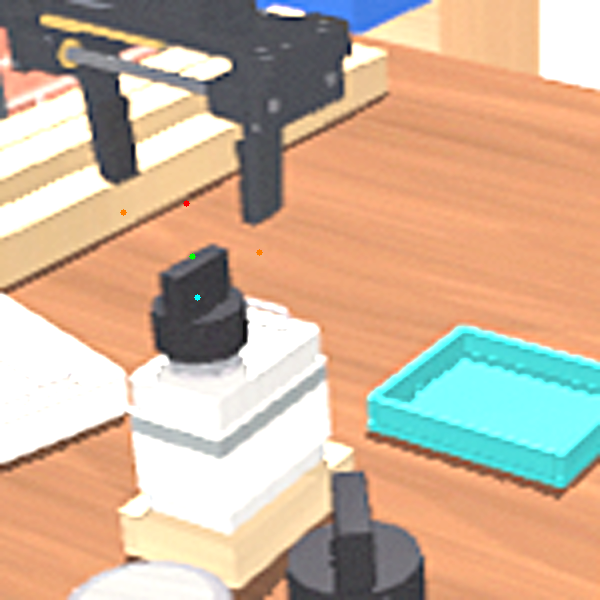

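The fingertips show at crop (120,180) and (262,220), about 8 px above where I predicted them. The cap's wing top is near (195,260), close to the green mark. I'll compare with the top camera.

```bash
python3 - <<'E'
from h import *
S=manip.get_image('top');p=manip.get_obs()['ee_pos']
c=cv2.resize(S['frame'][120:270,290:440],(600,600),interpolation=cv2.INTER_CUBIC);c=np.clip(c.astype(float)*1.7+15,0,255).astype(np.uint8)
def mk(P,col):
    u,v=proj(S,P);q=(int((u-290)*4),int((v-120)*4));print(q);cv2.circle(c,q,3,col,-1)
mk(p,(0,0,255));mk([p[0],p[1],.186],(0,255,0));mk([p[0],p[1],.16],(255,255,0))
for s in(-1,1): mk([p[0],p[1]+s*.0485,p[2]-.017],(0,128,255))
cv2.imwrite('pics/t1.png',c)
E
```

```text
(296, 251)
(277, 257)
(264, 262)
(372, 257)
(200, 251)
```

View pics/t1.png

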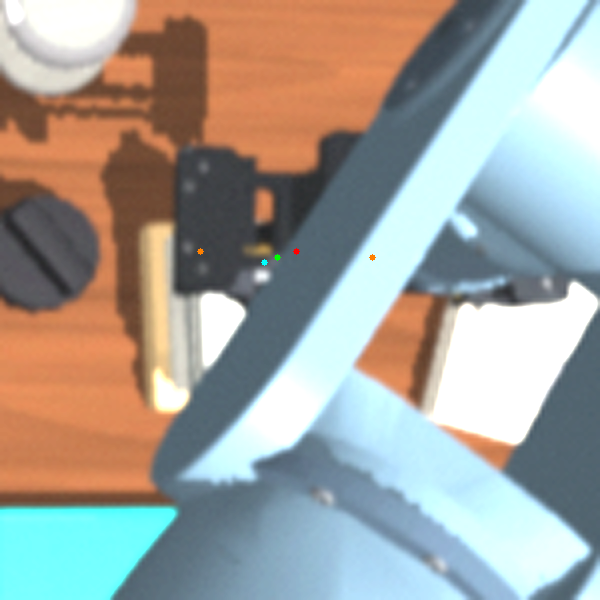

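The top view confirms the gripper is over the cap, which is hidden under the arm near (277,257). The tips look about 20 mm higher than the data says, so I'll close partway and see whether they extend as they close.

Request:
jog_arm(
  rows=[
    {"x": 0,"y": 0,"z": 0,"yaw": 0,"hand": 0.65},
    {"x": 0,"y": 0,"z": 0,"yaw": 0,"hand": 0.65},
    {"x": 0,"y": 0,"z": 0,"yaw": 0,"hand": 0.65},
    {"x": 0,"y": 0,"z": 0,"yaw": 0,"hand": 0.65},
  ],
)

```text
t: 3.32
ee_pos: [0.5391, -0.2479, 0.2187]
ee_rot: [180.0, -0.0, -0.7]
contact_force: [-0.7, -0.6, -0.6]
width: 0.0503
grip_force: 0.0
```

```bash
python3 - <<'E'
from h import *
S=manip.get_image('scene');o=manip.get_obs();p=o['ee_pos'];w=o['width'];print(p,w)
c=cv2.resize(S['frame'][90:190,100:200],(600,600),interpolation=cv2.INTER_CUBIC);c=np.clip(c.astype(float)*1.7+15,0,255).astype(np.uint8)
def mk(P,col):
    u,v=proj(S,P);q=(int((u-100)*6),int((v-90)*6));print(q);cv2.circle(c,q,3,col,-1)
mk(p,(0,0,255));mk([p[0],p[1],.186],(0,255,0));mk([p[0],p[1],.16],(255,255,0))
for s in(-1,1): mk([p[0],p[1]+s*(w/2+.004),p[2]-.017],(0,128,255))
cv2.imwrite('pics/s2.png',c)
E
```

```text
[ 0.53915485 -0.24778207  0.21869178] 0.04614531807632774
(248, 214)
(257, 295)
(264, 358)
(197, 240)
(311, 273)
```

View pics/s2.png

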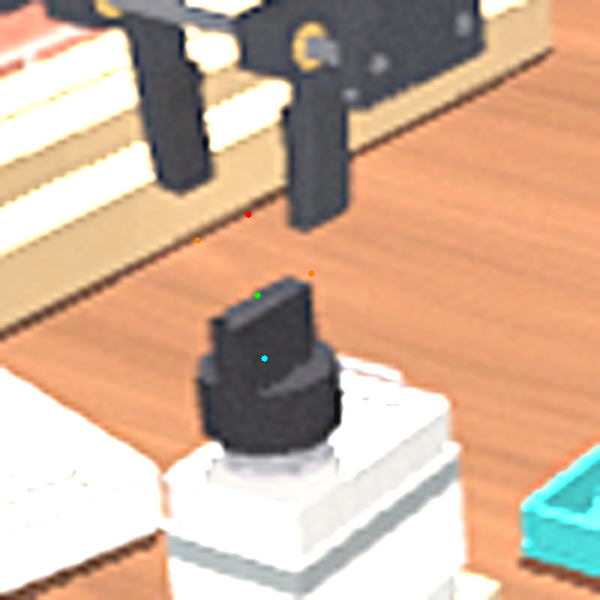

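The fingers slide straight, so closing doesn't extend the tips. They sit at (187,185) and (320,222), centred over the wing top at (261,303), but higher than the model says. I'll descend on contact force.

Request:
jog_arm(
  rows=[
    {"x": 0,"y": 0,"z": 0.1,"yaw": 0,"hand": 0.65},
    {"x": 0,"y": 0,"z": 0.1,"yaw": 0,"hand": 0.65},
    {"x": 0,"y": 0,"z": 0.03,"yaw": 0,"hand": 0.65},
    {"x": 0,"y": 0,"z": 0,"yaw": 0,"hand": 0.65},
  ],
)

```text
t: 3.88
ee_pos: [0.5389, -0.2476, 0.1903]
ee_rot: [-180.0, 0.1, -0.7]
contact_force: [-0.0, 1.3, -0.4]
width: 0.031
grip_force: 0.0
```

```bash
python3 - <<'E'
from h import *
S=manip.get_image('scene');o=manip.get_obs();p=o['ee_pos'];w=o['width'];print(p,w)
c=cv2.resize(S['frame'][90:190,100:200],(600,600),interpolation=cv2.INTER_CUBIC);c=np.clip(c.astype(float)*1.7+15,0,255).astype(np.uint8)
cv2.imwrite('pics/s3.png',c)
E
```

```text
[ 0.53915515 -0.24773672  0.19084183] 0.03084770750883911
```

View pics/s3.png

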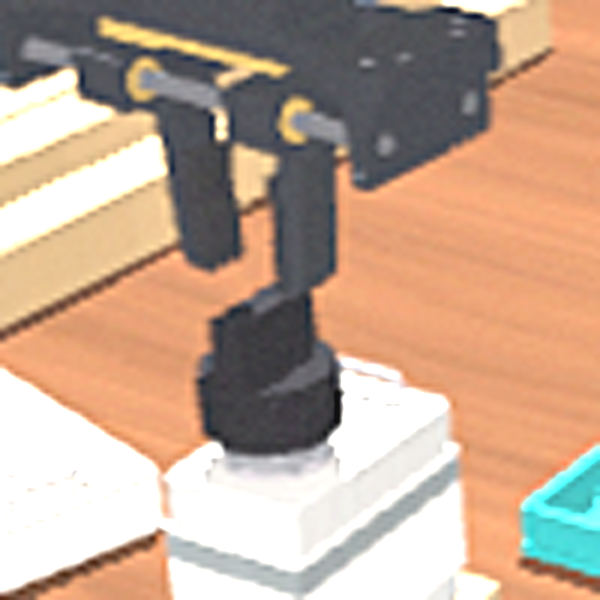

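The tips are at (208,265) and (310,287), straddling the wing and still above its top. Continuing down slowly.

Request:
jog_arm(
  rows=[
    {"x": 0,"y": 0,"z": 0.01,"yaw": 0,"hand": 0.65},
    {"x": 0,"y": 0,"z": 0.01,"yaw": 0,"hand": 0.65},
    {"x": 0,"y": 0,"z": 0.01,"yaw": 0,"hand": 0.65},
    {"x": 0,"y": 0,"z": 0.01,"yaw": 0,"hand": 0.65},
    {"x": 0,"y": 0,"z": 0.01,"yaw": 0,"hand": 0.65},
    {"x": 0,"y": 0,"z": 0.01,"yaw": 0,"hand": 0.65},
    {"x": 0,"y": 0,"z": 0.01,"yaw": 0,"hand": 0.65},
    {"x": 0,"y": 0,"z": 0.01,"yaw": 0,"hand": 0.65},
    {"x": 0,"y": 0,"z": 0.01,"yaw": 0,"hand": 0.65},
    {"x": 0,"y": 0,"z": 0.01,"yaw": 0,"hand": 0.65},
  ],
)

```text
t: 5.18
ee_pos: [0.5392, -0.2477, 0.1789]
ee_rot: [-180.0, 0.0, -0.7]
contact_force: [0.7, 0.8, -1.0]
width: 0.031
grip_force: 0.0
```

Request:
jog_arm(
  rows=[
    {"x": 0,"y": 0,"z": 0.008,"yaw": 0,"hand": 0.65},
    {"x": 0,"y": 0,"z": 0.008,"yaw": 0,"hand": 0.65},
    {"x": 0,"y": 0,"z": 0.008,"yaw": 0,"hand": 0.65},
    {"x": 0,"y": 0,"z": 0.008,"yaw": 0,"hand": 0.65},
    {"x": 0,"y": 0,"z": 0,"yaw": 0,"hand": 0.65},
  ],
)

```text
t: 5.8
ee_pos: [0.5391, -0.2477, 0.1751]
ee_rot: [-180.0, 0.0, -0.7]
contact_force: [-0.3, 0.7, 0.0]
width: 0.0308
grip_force: 0.0
```

```bash
python3 - <<'E'
from h import *
S=manip.get_image('scene');o=manip.get_obs();p=o['ee_pos'];w=o['width'];print(p,w,o['contact_force'])
c=cv2.resize(S['frame'][90:190,100:200],(600,600),interpolation=cv2.INTER_CUBIC);c=np.clip(c.astype(float)*1.7+15,0,255).astype(np.uint8)
cv2.imwrite('pics/s4.png',c)
E
```

```text
[ 0.53916092 -0.24774565  0.17515007] 0.030922420691334256 [-0.25384646  0.05652167  0.44523213]
```

View pics/s4.png

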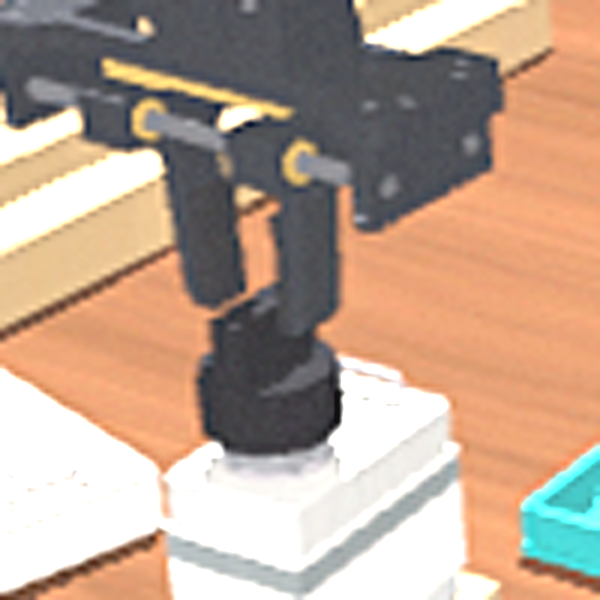

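The tips, at (212,305) and (313,330), are now about 6 mm below the wing top, with no contact yet. Going another 11 mm.

Request:
jog_arm(
  rows=[
    {"x": 0,"y": 0,"z": 0.009,"yaw": 0,"hand": 0.65},
    {"x": 0,"y": 0,"z": 0.009,"yaw": 0,"hand": 0.65},
    {"x": 0,"y": 0,"z": 0.009,"yaw": 0,"hand": 0.65},
    {"x": 0,"y": 0,"z": 0.009,"yaw": 0,"hand": 0.65},
    {"x": 0,"y": 0,"z": 0.009,"yaw": 0,"hand": 0.65},
    {"x": 0,"y": 0,"z": 0.009,"yaw": 0,"hand": 0.65},
    {"x": 0,"y": 0,"z": 0.009,"yaw": 0,"hand": 0.65},
    {"x": 0,"y": 0,"z": 0.009,"yaw": 0,"hand": 0.65},
    {"x": 0,"y": 0,"z": 0.009,"yaw": 0,"hand": 0.65},
    {"x": 0,"y": 0,"z": 0.009,"yaw": 0,"hand": 0.65},
  ],
)

```text
t: 7.1
ee_pos: [0.5392, -0.2477, 0.1643]
ee_rot: [-180.0, -0.0, -0.7]
contact_force: [0.2, 0.6, 0.1]
width: 0.0308
grip_force: 0.0
```

Request:
jog_arm(
  rows=[
    {"x": 0,"y": 0,"z": 0.007,"yaw": 0,"hand": 0.65},
    {"x": 0,"y": 0,"z": 0.007,"yaw": 0,"hand": 0.65},
    {"x": 0,"y": 0,"z": 0.007,"yaw": 0,"hand": 0.65},
    {"x": 0,"y": 0,"z": 0.007,"yaw": 0,"hand": 0.65},
    {"x": 0,"y": 0,"z": 0.007,"yaw": 0,"hand": 0.65},
  ],
)

```text
t: 7.72
ee_pos: [0.5391, -0.2478, 0.1601]
ee_rot: [-180.0, 0.0, -0.7]
contact_force: [0.0, 0.3, 1.0]
width: 0.0308
grip_force: 0.0
```

Request:
jog_arm(
  rows=[
    {"x": 0,"y": 0,"z": 0,"yaw": 0,"hand": 1},
    {"x": 0,"y": 0,"z": 0,"yaw": 0,"hand": 1},
    {"x": 0,"y": 0,"z": 0,"yaw": 0,"hand": 1},
  ],
  newtons=5,
)

```text
t: 8.1
ee_pos: [0.5389, -0.2494, 0.1601]
ee_rot: [179.8, 0.0, -0.7]
contact_force: [-0.8, -6.7, -3.2]
width: 0.0148
grip_force: 4.9
```

Request:
jog_arm(
  rows=[
    {"x": 0,"y": 0.015,"z": 0,"yaw": 0,"hand": 1},
    {"x": 0,"y": 0,"z": 0,"yaw": 0,"hand": 1},
  ],
)

```text
t: 8.35
ee_pos: [0.5391, -0.2499, 0.1602]
ee_rot: [180.0, 0.0, -0.7]
contact_force: [0.1, -2.2, -1.9]
width: 0.0143
grip_force: 5.0
```

Request:
jog_arm(
  rows=[
    {"x": 0,"y": 0.006,"z": 0,"yaw": 0,"hand": 1},
    {"x": 0,"y": 0,"z": 0,"yaw": 0,"hand": 1},
  ],
  newtons=45,
)

```text
t: 8.6
ee_pos: [0.5391, -0.25, 0.1602]
ee_rot: [-180.0, 0.0, -0.7]
contact_force: [-1.1, -1.5, 0.2]
width: 0.0139
grip_force: 45.0
```

Request:
jog_arm(
  rows=[
    {"x": 0,"y": 0,"z": 0.006,"yaw": 0,"hand": 1},
    {"x": 0,"y": 0,"z": 0.006,"yaw": 0,"hand": 1},
    {"x": 0,"y": 0,"z": 0.006,"yaw": 0,"hand": 1},
    {"x": 0,"y": 0,"z": 0.006,"yaw": 0,"hand": 1},
    {"x": 0,"y": 0,"z": 0,"yaw": 0,"hand": 1},
  ],
)

```text
t: 9.22
ee_pos: [0.5392, -0.2501, 0.1585]
ee_rot: [180.0, -0.0, -0.7]
contact_force: [-3.8, 2.2, 7.0]
width: 0.0136
grip_force: 45.0
```

Request:
jog_arm(
  rows=[
    {"x": 0,"y": 0,"z": 0.006,"yaw": 0,"hand": 1},
    {"x": 0,"y": 0,"z": 0.006,"yaw": 0,"hand": 1},
    {"x": 0,"y": 0,"z": 0.006,"yaw": 0,"hand": 1},
    {"x": 0,"y": 0,"z": 0.006,"yaw": 0,"hand": 1},
    {"x": 0,"y": 0,"z": 0,"yaw": 0,"hand": 1},
  ],
)

```text
t: 9.85
ee_pos: [0.5393, -0.2501, 0.1557]
ee_rot: [180.0, -0.0, -0.7]
contact_force: [-3.8, 1.7, 7.7]
width: 0.0139
grip_force: 45.0
```

Request:
jog_arm(
  rows=[
    {"x": -0.006,"y": 0,"z": 0.006,"yaw": 0,"hand": 1},
    {"x": 0,"y": 0,"z": 0.006,"yaw": 0,"hand": 1},
    {"x": 0,"y": 0,"z": 0.006,"yaw": 0,"hand": 1},
    {"x": 0,"y": 0,"z": 0.006,"yaw": 0,"hand": 1},
    {"x": 0,"y": 0,"z": 0,"yaw": 0,"hand": 1},
  ],
)

```text
t: 10.48
ee_pos: [0.5392, -0.2501, 0.1533]
ee_rot: [180.0, -0.1, -0.6]
contact_force: [-1.3, 2.7, 9.7]
width: 0.0139
grip_force: 45.0
```

Request:
jog_arm(
  rows=[
    {"x": 0,"y": 0,"z": 0.005,"yaw": 0,"hand": 1},
    {"x": 0,"y": 0,"z": 0.005,"yaw": 0,"hand": 1},
    {"x": 0,"y": 0,"z": 0.005,"yaw": 0,"hand": 1},
    {"x": 0,"y": 0,"z": 0,"yaw": 0,"hand": 1},
  ],
)

```text
t: 10.98
ee_pos: [0.5393, -0.2502, 0.1527]
ee_rot: [180.0, -0.1, -0.6]
contact_force: [-4.4, 2.8, 15.0]
width: 0.0133
grip_force: 45.0
```

Request:
jog_arm(
  rows=[
    {"x": 0,"y": 0,"z": 0,"yaw": -0.044,"hand": 1},
    {"x": 0,"y": 0,"z": 0,"yaw": -0.044,"hand": 1},
    {"x": 0,"y": 0,"z": 0,"yaw": -0.044,"hand": 1},
  ],
)

```text
t: 11.35
ee_pos: [0.5402, -0.2505, 0.1527]
ee_rot: [179.9, -0.2, 11.3]
contact_force: [-0.3, 2.3, 13.1]
width: 0.0133
grip_force: 45.0
```

```bash
python3 -c "
from h import *
o=manip.get_obs();print([np.round(o[k],2) for k in('ee_rot','contact_force','moment','q')])"
```

```text
[array([179.86,  -0.23,  11.34]), array([-0.34,  2.32, 13.15]), array([ 0.66,  0.2 , -0.09]), array([-3.633e+01,  1.724e+01,  9.318e+01,  8.000e-02,  6.932e+01,
        4.230e+01])]
```

Request:
jog_arm(
  rows=[
    {"x": 0,"y": 0,"z": 0,"yaw": -0.044,"hand": 1},
    {"x": 0,"y": 0,"z": 0,"yaw": -0.044,"hand": 1},
    {"x": 0,"y": 0,"z": 0,"yaw": -0.044,"hand": 1},
    {"x": 0,"y": 0,"z": 0,"yaw": -0.044,"hand": 1},
    {"x": 0,"y": 0,"z": 0,"yaw": -0.044,"hand": 1},
    {"x": 0,"y": 0,"z": 0,"yaw": -0.044,"hand": 1},
  ],
)

```text
t: 12.1
ee_pos: [0.54, -0.2497, 0.1527]
ee_rot: [179.9, -0.2, 35.1]
contact_force: [-2.4, 5.0, 15.2]
width: 0.0136
grip_force: 45.0
```

```bash
cat > m.py <<'E'
from h import *
o=manip.get_obs();print([np.round(o[k],2) for k in('ee_pos','ee_rot','contact_force','moment')])
E
python3 m.py
```

```text
[array([ 0.54, -0.25,  0.15]), array([ 1.7988e+02, -1.6000e-01,  3.5110e+01]), array([-2.4 ,  5.02, 15.24]), array([ 1.03,  0.52, -0.09])]
```

Request:
jog_arm(
  rows=[
    {"x": 0.004,"y": -0.006,"z": 0,"yaw": -0.025,"hand": 1},
    {"x": 0,"y": 0,"z": 0,"yaw": -0.025,"hand": 1},
    {"x": 0,"y": 0,"z": 0,"yaw": -0.025,"hand": 1},
  ],
)

```text
t: 12.48
ee_pos: [0.5399, -0.2493, 0.1527]
ee_rot: [179.8, -0.1, 41.8]
contact_force: [-1.8, 4.2, 15.2]
width: 0.0139
grip_force: 45.0
```

```bash
python3 m.py
```

```text
[array([ 0.54, -0.25,  0.15]), array([ 1.7983e+02, -1.1000e-01,  4.1800e+01]), array([-1.83,  4.16, 15.17]), array([ 0.78,  0.65, -0.1 ])]
```

Request:
jog_arm(
  rows=[
    {"x": 0.004,"y": -0.004,"z": 0,"yaw": -0.025,"hand": 1},
    {"x": 0,"y": 0,"z": 0,"yaw": -0.025,"hand": 1},
    {"x": 0,"y": 0,"z": 0,"yaw": -0.025,"hand": 1},
  ],
)

```text
t: 12.85
ee_pos: [0.5392, -0.2494, 0.1526]
ee_rot: [179.8, 0.0, 48.5]
contact_force: [-5.6, 0.4, 15.0]
width: 0.0135
grip_force: 45.0
```

```bash
python3 m.py
```

```text
[array([ 0.54, -0.25,  0.15]), array([1.7984e+02, 1.0000e-02, 4.8510e+01]), array([-5.57,  0.4 , 15.02]), array([ 0.02,  1.08, -0.49])]
```

Request:
jog_arm(
  rows=[
    {"x": -0.005,"y": -0.005,"z": 0,"yaw": -0.008,"hand": 1},
  ],
)

```text
t: 12.98
ee_pos: [0.5389, -0.2494, 0.1526]
ee_rot: [179.8, -0.0, 49.2]
contact_force: [-0.9, 0.4, 11.8]
width: 0.0137
grip_force: 45.0
```

```bash
python3 m.py
```

```text
[array([ 0.54, -0.25,  0.15]), array([ 1.7978e+02, -5.0000e-02,  4.9170e+01]), array([-0.89,  0.37, 11.8 ]), array([ 0.26,  0.34, -0.6 ])]
```

Request:
jog_arm(
  rows=[
    {"x": 0,"y": 0,"z": 0,"yaw": 0.035,"hand": 1},
    {"x": 0,"y": 0,"z": 0,"yaw": 0.03,"hand": 1},
    {"x": 0,"y": 0,"z": 0,"yaw": 0,"hand": 1},
  ],
)

```text
t: 13.35
ee_pos: [0.5391, -0.2497, 0.1527]
ee_rot: [179.7, -0.1, 43.3]
contact_force: [-1.5, -0.1, 12.8]
width: 0.0136
grip_force: 45.0
```

```bash
python3 m.py
```

```text
[array([ 0.54, -0.25,  0.15]), array([ 1.7973e+02, -5.0000e-02,  4.3320e+01]), array([-1.55, -0.14, 12.84]), array([0.1 , 0.45, 0.09])]
```

Request:
jog_arm(
  rows=[
    {"x": 0,"y": 0,"z": -0.01,"yaw": 0,"hand": 1},
    {"x": 0,"y": 0,"z": -0.01,"yaw": 0,"hand": 1},
    {"x": 0,"y": 0,"z": -0.01,"yaw": 0,"hand": 1},
    {"x": 0,"y": 0,"z": -0.01,"yaw": 0,"hand": 1},
    {"x": 0,"y": 0,"z": -0.01,"yaw": 0,"hand": 1},
    {"x": 0,"y": 0,"z": -0.01,"yaw": 0,"hand": 1},
    {"x": 0,"y": 0,"z": -0.01,"yaw": 0,"hand": 1},
    {"x": 0,"y": 0,"z": -0.01,"yaw": 0,"hand": 1},
    {"x": 0,"y": 0,"z": -0.01,"yaw": 0,"hand": 1},
  ],
)

```text
t: 14.48
ee_pos: [0.5389, -0.2496, 0.162]
ee_rot: [179.8, -0.0, 43.3]
contact_force: [2.0, -2.4, 5.1]
width: 0.0136
grip_force: 45.0
```

```bash
python3 m.py
```

```text
[array([ 0.54, -0.25,  0.16]), array([ 1.7978e+02, -5.0000e-02,  4.3340e+01]), array([ 1.97, -2.41,  5.11]), array([-0.41, -0.36,  0.01])]
```

Request:
jog_arm(
  rows=[
    {"x": 0,"y": 0,"z": -0.012,"yaw": 0,"hand": 1},
    {"x": 0,"y": 0,"z": -0.02,"yaw": 0,"hand": 1},
    {"x": 0,"y": 0,"z": -0.02,"yaw": 0,"hand": 1},
    {"x": 0,"y": 0,"z": -0.03,"yaw": 0,"hand": 1},
    {"x": 0,"y": 0,"z": -0.03,"yaw": 0,"hand": 1},
  ],
)

```text
t: 15.1
ee_pos: [0.5369, -0.2481, 0.1737]
ee_rot: [-179.9, 0.0, 43.3]
contact_force: [-0.2, 0.2, -0.2]
width: 0.0133
grip_force: 45.0
```

Request:
jog_arm(
  rows=[
    {"x": 0,"y": 0,"z": -0.05,"yaw": 0,"hand": 1},
    {"x": 0,"y": 0,"z": -0.1,"yaw": 0,"hand": 1},
    {"x": 0,"y": 0,"z": -0.15,"yaw": 0,"hand": 1},
    {"x": 0,"y": 0,"z": -0.15,"yaw": 0,"hand": 1},
    {"x": 0,"y": 0,"z": 0,"yaw": 0,"hand": 1},
  ],
)

```text
t: 15.72
ee_pos: [0.5387, -0.2496, 0.2308]
ee_rot: [179.7, -0.0, 43.3]
contact_force: [0.7, 0.2, 0.1]
width: 0.0138
grip_force: 45.0
```

```bash
python3 m.py; python3 - <<'E'
from h import *
S=manip.get_image('scene');T=manip.get_image('top')
print([(r['box'],r['confidence']) for r in manip.look_for('top','tray_in')])
c=cv2.resize(S['frame'][70:270,90:390],(800,533),interpolation=cv2.INTER_CUBIC);c=np.clip(c.astype(float)*1.5+10,0,255).astype(np.uint8)
cv2.imwrite('pics/s5.png',c)
# tray inner/outer via segmentation of light wood in the top view
f=T['frame'][135:220,120:200];h=cv2.cvtColor(f,cv2.COLOR_BGR2HSV);m=((h[...,2]>135)&(h[...,1]<130)).astype(np.uint8)
n,l,st,ce=cv2.connectedComponentsWithStats(m);i=1+st[1:,4].argmax();print(st[i],ce[i]+[120,135])
r=cv2.minAreaRect(np.argwhere(l==i)[:,::-1].astype(np.float32));print(r)
for p in cv2.boxPoints(r): print(at(T,p[0]+120,p[1]+135,.02))
E
```

```text
[array([ 0.54, -0.25,  0.23]), array([ 1.7974e+02, -5.0000e-02,  4.3340e+01]), array([0.72, 0.21, 0.12]), array([-0.01, -0.04, -0.03])]
[([127.1, 143.0, 66.0, 69.3], 0.84), ([152.7, 240.9, 66.6, 70.7], 0.83), ([285.2, 249.1, 48.5, 42.2], 0.64), ([326.4, 174.5, 26.7, 50.2], 0.44)]
[  10    8   60   68 2336] [159.92123288 176.29195205]
((39.240169525146484, 41.558197021484375), (55.55065155029297, 45.468936920166016), 68.62937927246094)
[0.6083 0.3316 0.02  ]
[0.6577 0.2196 0.02  ]
[0.5177 0.1585 0.02  ]
[0.4699 0.2696 0.02  ]
```

View pics/s5.png

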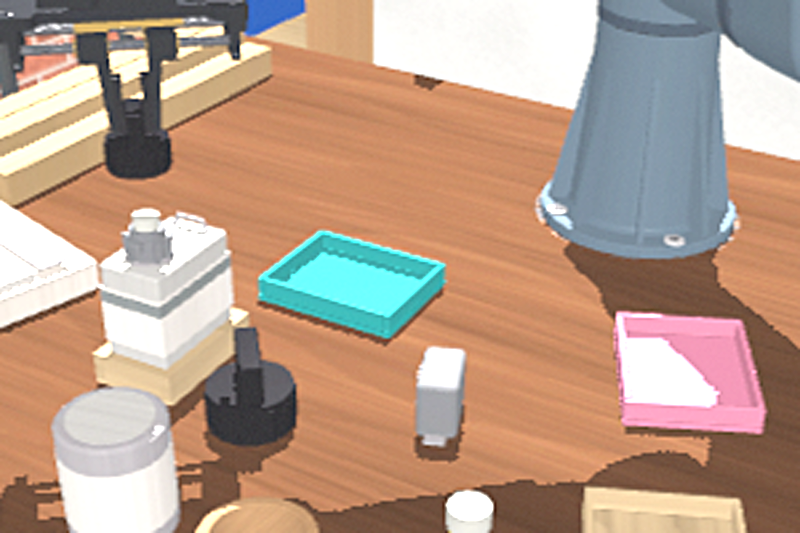

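The cap is held at (138,150), clear of the neck at (150,230), and the other things haven't moved. Moving over the wooden tray, whose centre is about (0.565, 0.245).

Request:
jog_arm(
  rows=[
    {"x": 0.15,"y": -0.143,"z": 0,"yaw": 0,"hand": 1},
    {"x": 0.3,"y": -0.285,"z": 0,"yaw": 0,"hand": 1},
    {"x": 0.3,"y": -0.285,"z": 0,"yaw": 0,"hand": 1},
    {"x": 0.3,"y": -0.285,"z": 0,"yaw": 0,"hand": 1},
    {"x": 0.3,"y": -0.285,"z": 0,"yaw": 0,"hand": 1},
    {"x": 0.3,"y": -0.285,"z": 0,"yaw": 0,"hand": 1},
    {"x": 0.3,"y": -0.285,"z": 0,"yaw": 0,"hand": 1},
    {"x": 0.3,"y": -0.285,"z": 0,"yaw": 0,"hand": 1},
    {"x": 0.3,"y": -0.285,"z": 0,"yaw": 0,"hand": 1},
    {"x": 0.3,"y": -0.285,"z": 0,"yaw": 0,"hand": 1},
  ],
)

```text
t: 17.12
ee_pos: [0.5619, 0.225, 0.2273]
ee_rot: [-179.9, 0.1, 43.4]
contact_force: [0.7, -0.3, -0.4]
width: 0.0135
grip_force: 45.0
```

Request:
jog_arm(
  rows=[
    {"x": 0.135,"y": -0.142,"z": 0,"yaw": 0,"hand": 1},
    {"x": 0,"y": 0,"z": 0,"yaw": 0,"hand": 1},
  ],
)

```text
t: 17.38
ee_pos: [0.5618, 0.2484, 0.2271]
ee_rot: [-179.9, 0.1, 43.5]
contact_force: [-0.6, -0.4, -0.5]
width: 0.0136
grip_force: 45.0
```

Request:
jog_arm(
  rows=[
    {"x": 0,"y": 0,"z": 0.2,"yaw": 0,"hand": 1},
    {"x": 0,"y": 0,"z": 0.3,"yaw": 0,"hand": 1},
    {"x": 0,"y": 0,"z": 0.3,"yaw": 0,"hand": 1},
    {"x": 0,"y": 0,"z": 0.3,"yaw": 0,"hand": 1},
    {"x": 0,"y": 0,"z": 0.2,"yaw": 0,"hand": 1},
    {"x": 0,"y": 0,"z": 0.1,"yaw": 0,"hand": 1},
    {"x": 0,"y": 0,"z": 0.05,"yaw": 0,"hand": 1},
    {"x": 0,"y": 0,"z": 0,"yaw": 0,"hand": 1},
  ],
)

```text
t: 18.38
ee_pos: [0.5637, 0.2457, 0.0544]
ee_rot: [180.0, -0.0, 43.3]
contact_force: [-0.5, -0.1, -1.1]
width: 0.0137
grip_force: 45.0
```

```bash
python3 m.py; python3 - <<'E'
from h import *
S=manip.get_image('scene')
c=cv2.resize(S['frame'][170:340,270:430],(600,638),interpolation=cv2.INTER_CUBIC)[:600];c=np.clip(c.astype(float)*1.5+10,0,255).astype(np.uint8)
cv2.imwrite('pics/s6.png',c)
E
```

```text
[array([0.56, 0.25, 0.05]), array([ 1.7998e+02, -3.0000e-02,  4.3330e+01]), array([-0.48, -0.1 , -1.07]), array([-0.05, -0.02,  0.02])]
```

View pics/s6.png

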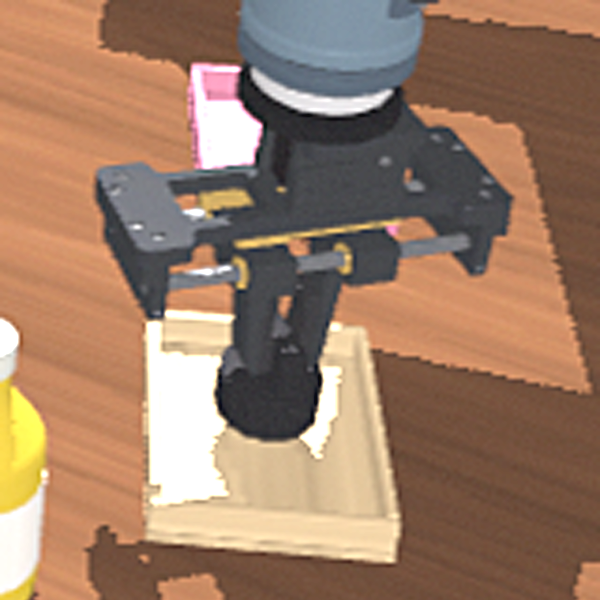

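The cap at (268,395) hangs above the tray floor, inside its walls (145–400, 320–560). Lowering it now.

Request:
jog_arm(
  rows=[
    {"x": 0,"y": 0,"z": 0.06,"yaw": 0,"hand": 1},
    {"x": 0,"y": 0,"z": 0.05,"yaw": 0,"hand": 1},
    {"x": 0,"y": 0,"z": 0.03,"yaw": 0,"hand": 1},
    {"x": 0,"y": 0,"z": 0.015,"yaw": 0,"hand": 1},
    {"x": 0,"y": 0,"z": 0.01,"yaw": 0,"hand": 1},
    {"x": 0,"y": 0,"z": 0,"yaw": 0,"hand": 1},
  ],
)

```text
t: 19.18
ee_pos: [0.5634, 0.2458, 0.0342]
ee_rot: [180.0, -0.0, 43.3]
contact_force: [0.0, -0.9, -0.2]
width: 0.0133
grip_force: 45.0
```

Request:
jog_arm(
  rows=[
    {"x": 0,"y": 0,"z": 0.006,"yaw": 0,"hand": 1},
    {"x": 0,"y": 0,"z": 0.006,"yaw": 0,"hand": 1},
    {"x": 0,"y": 0,"z": 0.006,"yaw": 0,"hand": 1},
    {"x": 0,"y": 0,"z": 0,"yaw": 0,"hand": 1},
  ],
)

```text
t: 19.68
ee_pos: [0.5635, 0.2458, 0.0322]
ee_rot: [180.0, -0.0, 43.3]
contact_force: [0.3, -0.7, 0.6]
width: 0.0135
grip_force: 45.0
```

Request:
jog_arm(
  rows=[
    {"x": 0,"y": 0,"z": 0.005,"yaw": 0,"hand": 1},
    {"x": 0,"y": 0,"z": 0.005,"yaw": 0,"hand": 1},
    {"x": 0,"y": 0,"z": 0,"yaw": 0,"hand": 1},
  ],
)

```text
t: 20.05
ee_pos: [0.5637, 0.2458, 0.0321]
ee_rot: [180.0, -0.0, 43.3]
contact_force: [-3.0, -1.1, 9.1]
width: 0.0134
grip_force: 45.0
```

Request:
jog_arm(
  rows=[
    {"x": 0,"y": 0,"z": -0.012,"yaw": 0,"hand": 1},
    {"x": 0,"y": 0,"z": 0,"yaw": 0,"hand": 0.75},
    {"x": 0,"y": 0,"z": 0,"yaw": 0,"hand": 0.65},
    {"x": 0,"y": 0,"z": 0,"yaw": 0,"hand": 0.65},
    {"x": 0,"y": 0,"z": 0,"yaw": 0,"hand": 0.65},
  ],
  newtons=5,
)

```text
t: 20.68
ee_pos: [0.5634, 0.2458, 0.0321]
ee_rot: [-180.0, 0.0, 43.3]
contact_force: [-0.4, -1.6, 0.4]
width: 0.0306
grip_force: 0.0
```

Request:
jog_arm(
  rows=[
    {"x": 0,"y": 0,"z": -0.05,"yaw": 0,"hand": 0.65},
    {"x": 0,"y": 0,"z": -0.1,"yaw": 0,"hand": 0.65},
    {"x": 0,"y": 0,"z": -0.3,"yaw": 0,"hand": 0.65},
    {"x": 0,"y": 0,"z": -0.3,"yaw": 0,"hand": 0.65},
    {"x": 0,"y": 0,"z": -0.3,"yaw": 0,"hand": 0.65},
    {"x": 0,"y": 0,"z": 0,"yaw": 0,"hand": 0.65},
    {"x": 0,"y": 0,"z": 0,"yaw": 0,"hand": 0.65},
  ],
)

```text
t: 21.55
ee_pos: [0.5631, 0.2457, 0.1581]
ee_rot: [-180.0, 0.0, 43.3]
contact_force: [0.1, 0.2, -0.8]
width: 0.0305
grip_force: 0.0
```

```bash
python3 m.py; python3 - <<'E'
from h import *
S=manip.get_image('scene')
print([(np.round(r['box']).tolist(),r['confidence']) for r in manip.look_for('scene','cap')])
c=cv2.resize(S['frame'][170:340,100:400],(800,453),interpolation=cv2.INTER_CUBIC);c=np.clip(c.astype(float)*1.5+10,0,255).astype(np.uint8)
cv2.imwrite('pics/s7.png',c)
E
```

```text
[array([0.56, 0.25, 0.16]), array([-1.7999e+02,  1.0000e-02,  4.3340e+01]), array([ 0.07,  0.16, -0.79]), array([-0.03, -0.02, -0.02])]
[([324.0, 257.0, 31.0, 39.0], 0.9), ([162.0, 191.0, 38.0, 46.0], 0.85)]
```

View pics/s7.png

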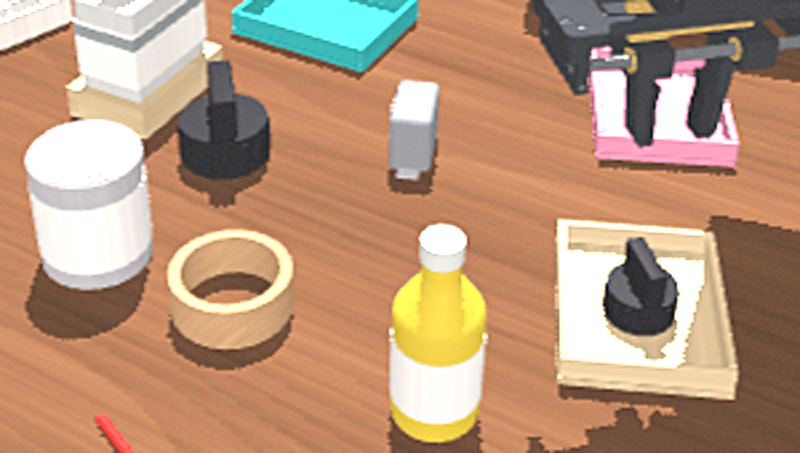

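The cap stands upright, wing up, in the wooden tray at (640,295). The gripper is clear and the other things are undisturbed, so I'm handing in.

```bash
python3 -c "
from station import manip
print(manip.finish_job())"
```

```text
the job is handed in; nothing more can be done
None
```

I opened the tin and handed the job in at about 22 s: the cap stands wing up in the wooden tray, the gripper is clear and the other things look unmoved; no verdict came back.

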